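# Steady the scale hook, zero the scale and hang the nickel spool

## Task

Find out how much nickel strip is left: calm the swinging hook of the hanging scale and take your hand off it so that it hangs still and empty, then press the yellow zero key down until it snaps and let it up again. Then take the spool of silver nickel strip out of the wire rack, hang it by its bore on the scale's hook and leave it hanging there freely and still. Lower it gently onto the hook rather than drop it, keep off the white units key, and leave the other two spools, the battery pack and the bottle as they are.

Things in the scene. Friction and masses are not known exactly. Their poses are not given: they have to be found in the camera images.
- scale_stand: Hanging scale, fixed to the bench. Origin on the bench right below the hook pin; +x to its column (30 mm square, centre 105 mm off, 430 mm high), about away from the robot; +y left. Grey base plate 310 x 150 x 8 mm. Arm 397 to 423 mm up; load cell under it, over the hook, 332 to 397 mm up, 16 mm along x, 52 mm along y.
- hook_pin (a point): Horizontal pin about which the hook swings, 320 mm above the bench on the fixed stand; axes as the stand's.
- hook_swing (a joint): Swing of the hook about the pin (axis along the stand's x), rad: 0 = about straight down, positive = lower end towards the stand's +y. It swings freely, period about 0.7 s, and does not calm down by itself within the time allowed; it comes to rest against whatever is held in its way. Empty, it rests within 0.03 of 0.
- load_hook: Hook of 6 mm steel rod. Origin at the pin, +z up its shank. Shank straight 18 to 80 mm below the pin, then jogs 13.5 mm to own -y and runs on from 98 mm down into a U in its y-z plane, open upward: 21 mm wide inside, inner bottom 150.5 mm below the pin; the free tip, on the +y side, leans out to y = 24 mm, top 122.5 mm below the pin. It also swivels stiffly about its shank (up to 0.5 rad, stays).
- hook_shank (a point): Point on the straight shank, 65 mm below the pin; axes as the hook's.
- hook_seat (a point): Middle of the U, where the bore of a hanging spool bears: 148 mm below the pin, 26 mm below the top of the tip. A spool is threaded over the tip from the hook's own +y side, then lowered here. Axes as the hook's.
- zero_key_top (a point): Centre of the top of the yellow zero key, 18 x 18 mm, 53 mm above the bench, on the grey indicator box (78 x 130 mm, top 44 mm above the bench) on the front of the base plate; the key lies 148 mm to the stand's -x and 32 mm to its +y of the hook. Pressed straight down.
- zero_key (a joint): Travel of the zero key, m: 0 = up, 0.005 = fully down. It sits on a snap dome: the force climbs to about 4.4 N at 2 mm, then breaks over, falling to 2.2 N at 4 mm and 0.6 N at its stop at 5 mm. Springs back when released. It counts as pressed beyond 3.5 mm.
- units_key (a joint): Travel of the white units key of the same size and feel, 64 mm beside the zero key to the stand's -y; not to be pressed.
- spool_rack: White steel plate 100 x 172 x 6 mm with three slots made of wire hoops (4 mm wire, tops 33 mm above the bench, 17 mm between wires), fixed to the bench; slots lie 56 mm apart along its y, each running along its x. Origin under its centre.
- nickel_spool: Black spool wound with silver nickel strip, standing on edge in one of the three slots: 96 mm outside, bore 52 mm, 14 mm wide, 0.17 to 0.34 kg. Origin at its centre, own y = its axis (level while it stands); in the rack the centre is 54 mm above the bench. Its rim (26 to 48 mm from the centre) can be gripped across the 14 mm anywhere.
- copper_spool: The same spool with copper strip, in another slot; stays.
- film_spool: The same spool with amber film, in another slot; stays.
- battery_pack: Blue battery pack standing between rack and scale, 43 x 57 x 72 mm, origin at the centre of its foot; stays.
- flux_bottle: White squeeze bottle with violet tip standing behind the pack, 36 mm wide, 123 mm high, origin at the centre of its foot; stays.
There are look-alikes about, which are no part of the job. What is shaped like the nickel_spool but blue or pink is not meant.

How it is judged (in metres and radians):
On the way, in this order (a step that is already met when the one before it is completed fails the run):
1. the empty hook hangs still and untouched (value of joint hook_swing between -0.1 and 0.1 rad and velocity of joint hook_swing between -0.5 and 0.5 rad/s and contact force between each of the arm, the fingers, nickel_spool and load_hook below 0.02 N), for 0.5 s.
2. the zero key is pressed past its snap while the hook hangs still and empty (value of joint zero_key above 0.0035 m and value of joint hook_swing between -0.1 and 0.1 rad and velocity of joint hook_swing between -0.5 and 0.5 rad/s and contact force between anything else and load_hook below 0.02 N), for 0.05 s.
At the end, for the whole second after the job is handed in: The nickel spool hangs by its bore in the hook's U (seat within 34 mm of its centre, 10 mm of its mid-plane), weight on the hook, axis level within 0.27 rad, hook upright within 0.15 rad, spool slower than 60 mm/s, zero key up, other spools, pack and bottle within 20 mm of their places (distance between hook_seat and nickel_spool below 0.034 m and y of hook_seat in the frame of nickel_spool between -0.01 and 0.01 m and contact force between nickel_spool and load_hook above 1.2 N and angle between load_hook's own z axis and vertical below 0.15 rad and linear speed of nickel_spool below 0.06 m/s and velocity of joint hook_swing between -0.5 and 0.5 rad/s and angle between nickel_spool's own y axis and vertical above 1.3 rad and value of joint zero_key below 0.001 m and distance of each of copper_spool, film_spool, battery_pack, flux_bottle from where it was at the start of the episode below 0.02 m); the robot touches nothing.
It fails at once if the units key is pressed (value of joint units_key above 0.002 m).
It fails at once if the spool is dropped or thrown onto the hook instead of lowered (faster than 0.4 m/s at the hook) (distance between hook_seat and nickel_spool below 0.045 m and linear speed of nickel_spool above 0.4 m/s).
It fails at once if another spool, the pack or the bottle is shifted by 30 mm or tipped (distance of any of copper_spool, film_spool, battery_pack, flux_bottle from where it was at the start of the episode above 0.03 m or angle between any of battery_pack, flux_bottle's own z axis and vertical above 0.35 rad).
It also fails if it takes over 72 s, if anything falls off the work surface, if the arm or the gripper's body presses on something with over 40 N, if the wrist force passes 120 N, or if a joint passes its speed limit or range.

## Robot

A 6-joint arm with a two-finger parallel gripper is mounted at the origin on a cart in front of the work surface, level with it; the furniture and walls round the work are solid. World frame = base frame: x ahead of the robot, y to its left, z up, the work surface at z = 0. Lengths are in m, angles in degrees, forces in N, time in s.
With the tool pointing down it reaches from about 0.35 to 0.875 m from the base axis. Payload 4.2 kg.
Tool frame: the origin (TCP) lies midway between the tips of the shut fingers; the grasp point (between the pads) lies 19 mm behind it; z points along the fingers, y is the line along which they close (so a half turn about z gives the same grasp; the last joint's range is limited). The gripper opens to 87 mm and grips with 3 to 60 N. Pads are 19 mm wide; open, the fingers measure 117 mm over their backs; the gripper's body (75 mm by 190 mm) begins 51 mm behind the grasp point.
Start: joints at [-58.293, 22.042, 0.453, 0, -68.411, -14.817], TCP at [0.182, -0.598, 0.197] pointing down, gripper open.
Joint ranges: [-179.83, 179.83], [-69.29, 118.12], [-61.27, 80.66], [-181.25, 117.63], [-171.15, -9.14], [-177.46, 177.46]. Speed limits (degrees/s): [159.86, 159.86, 180, 180, 180, 180].

## Interface

Orientations are given as [roll, pitch, yaw] about the fixed x, y, z axes, in that order (R = Rz(yaw) Ry(pitch) Rx(roll)).
In Python, from workcell import env gives the robot as it stands. The module is installed in compiled form; this text tells all that it offers. Calls block until the motion is done:
- env.goto(position, orientation): joint-space move of the TCP to a pose.
- env.move_straight(position, rotation=None, rate=0.15, force_limit=None): straight line of the TCP; rotation=None keeps the orientation; rate is the mean speed in m/s. With force_limit (N) it stops when the force on the tool has changed by that much, and returns True; else False.
- env.set_joints(angles): joint-space move.
- env.gripper_to(opening, grasp_force=None): opening from 0.0 (shut) to 1.0 (fully open); grasp_force is the grip in N (None keeps the last); returns when the fingers have stopped.
- env.dwell(seconds).
- env.inverse_kinematics(position, orientation): joint angles nearest the present ones, or None.
- env.read_state(): the state.
- env.grab_frame(name): name is "side" or "top"; returns a dict with "image" (384x512x3 uint8, blue, green, red), "fx", "fy", "cx", "cy" (pixels), "position" and "orientation" of the camera in the world. Camera axes: x right, y up, looking along -z (the intrinsics and any distortion apply to the point x, -y, -z); pixel columns grow to the right and rows downward; lengths in m; the calibration is good to about 2 mm. A picture is of the moment at which its call begins. There is no depth.
A pose or a line that the arm cannot do raises env.Unreachable and nothing moves.
- env.close_job(): hands the job in; it is judged then, once.
Trained networks look in a picture, given as the dict that the camera call returned (one of the last four; its "shot" number tells which), for a name from the list of things; names that differ only in an ending like _2 or _b are one class to them, and where a whole thing is asked for, a point or a joint stands for the part that bears it (a point fixed in the world has none). Each returns a list of dicts, best first, with "score" (0 to 1); they miss things now and then, are a little off and sometimes report something else, mostly with a low value. They report only what shows in the picture. A call takes as long as a camera call. They do not tell look-alikes from the thing itself.
- env.search_frame(picture, thing): "xyz" ([x, y, z] in m, in world coordinates, good to about 4 mm: the middle of the surface that is visible of it).
- env.trace(picture, thing): "mask" (384x512 bool, what is visible of it).
The state is a dict: "clock": time; "joint_positions": joint angles; "qvel": joint speeds; "joint_torque": joint torques, N m; "position": TCP position; "tool_rot": TCP orientation; "force": force on the tool from outside, world axes, zero at the start; "wrist_torque": the same for the moment, N m; "opening": opening from 0.0 (shut) to 1.0 (fully open); "finger_force": force on a finger pad.
Only numpy, scipy, OpenCV 4.12 (cv2) and the standard library are available. Lean on these libraries where they do the work, as an engineer would, in place of code of your own. Each camera call takes 0.05 s, during which the arm holds its last target. There are 200 camera calls.

## Working session

There is one attempt and no reset: what is moved stays moved. The work goes in short steps, each a Python script; the robot and the scene stay as the last script left them, time stands still between calls to the robot, and variables do not carry over. Pictures are saved under pics/ and viewed, at most 10 in all, crops included, and the job is handed in when it is done.

```bash
mkdir -p pics; python3 - <<'E'
from workcell import env
import cv2,numpy as np
s=env.read_state();print(s['clock'],s['position'],s['tool_rot'],s['force'])
for n in("side","top"):
    p=env.grab_frame(n);cv2.imwrite(f"pics/{n}0.png",p["image"])
    print(n,p["fx"],p["cx"],p["cy"],p["position"],p["orientation"],[k for k in p])
    for t in["scale_stand","load_hook","hook_shank","hook_seat","zero_key_top","units_key","spool_rack","nickel_spool","copper_spool","film_spool","battery_pack","flux_bottle"]:
        try: print(t,[(np.round(d["xyz"],3).tolist(),round(d["score"],2)) for d in env.search_frame(p,t)][:4])
        except Exception as e: print(t,e)
print(env.read_state()['clock'])
E
```

```text
0.0 [ 0.18140818 -0.59737966  0.19585757] [ 1.79873548e+02 -5.12654308e-03 -1.63118734e+02] [ 0.39642183 -0.22697868 -0.07919362]
side 360.5907437357329 261.1303369670094 194.7522499306883 [0.35765739 0.89913655 0.61061673] [  64.85385854    0.71930251 -170.43906987] ['image', 'fx', 'fy', 'cx', 'cy', 'position', 'orientation', 'shot']
scale_stand [([0.632, 0.186, 0.047], 0.95)]
load_hook [([0.599, 0.162, 0.262], 0.55)]
hook_shank [([0.599, 0.152, 0.232], 0.65)]
hook_seat []
zero_key_top [([0.45, 0.178, 0.052], 0.44)]
units_key [([0.597, 0.164, 0.265], 0.67), ([0.628, 0.184, 0.046], 0.27)]
spool_rack [([0.611, -0.122, 0.005], 0.64)]
nickel_spool [([0.343, -0.186, 0.052], 0.88), ([0.445, -0.089, 0.056], 0.64), ([0.612, -0.174, 0.08], 0.5)]
copper_spool [([0.599, -0.126, 0.058], 0.91)]
film_spool [([0.62, -0.233, 0.08], 0.65), ([0.629, 0.186, 0.044], 0.55), ([0.602, -0.122, 0.061], 0.42)]
battery_pack [([0.547, 0.009, 0.045], 0.9)]
flux_bottle [([0.686, 0.01, 0.048], 0.56)]
top 351.8879729621168 254.25612019881575 188.54343378952208 [0.44454215 0.00794886 1.20491369] [  4.28126692  -1.12388033 -88.62444558] ['image', 'fx', 'fy', 'cx', 'cy', 'position', 'orientation', 'shot']
scale_stand [([0.595, 0.158, 0.039], 0.69), ([0.604, 0.139, 0.229], 0.43)]
load_hook [([0.604, 0.136, 0.219], 0.38)]
hook_shank [([0.603, 0.135, 0.217], 0.63)]
hook_seat [([0.601, 0.135, 0.219], 0.54)]
zero_key_top []
units_key []
spool_rack [([0.6, -0.163, 0.008], 0.56)]
nickel_spool [([0.612, -0.178, 0.084], 0.73), ([0.35, -0.192, 0.08], 0.59), ([0.444, -0.091, 0.078], 0.57)]
copper_spool [([0.6, -0.123, 0.085], 0.65)]
film_spool [([0.621, -0.235, 0.078], 0.78)]
battery_pack [([0.55, -0.005, 0.064], 0.73)]
flux_bottle [([0.684, -0.01, 0.06], 0.41)]
1.3
```

View pics/side0.png

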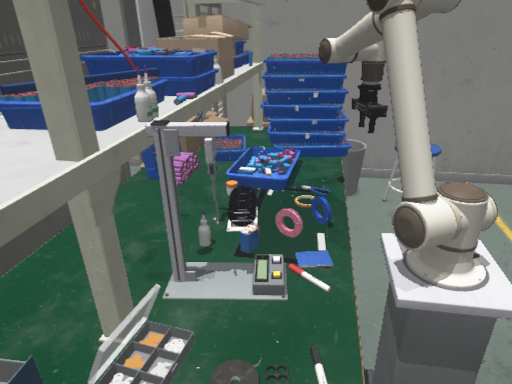

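View pics/top0.png

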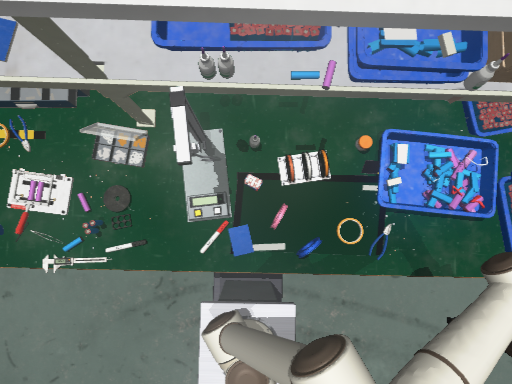

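The side view shows the stand (column at 170,200; hook around 213,190; indicator with keys at 272,270). The top view shows the rack at (303,167), spools left to right, and the indicator at (207,205). Next I'll crop for exact colours and pixels.

```bash
python3 - <<'E'
import cv2,numpy as np
a=cv2.imread("pics/top0.png")[120:225,165:340];b=cv2.imread("pics/side0.png")[115:300,160:300]
cv2.imwrite("pics/topc.png",cv2.resize(a,None,fx=4.5,fy=4.5,interpolation=cv2.INTER_CUBIC))
cv2.imwrite("pics/sidec.png",cv2.resize(b,None,fx=3.2,fy=3.2,interpolation=cv2.INTER_CUBIC))
E
```

```text
(no output)
```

View pics/topc.png

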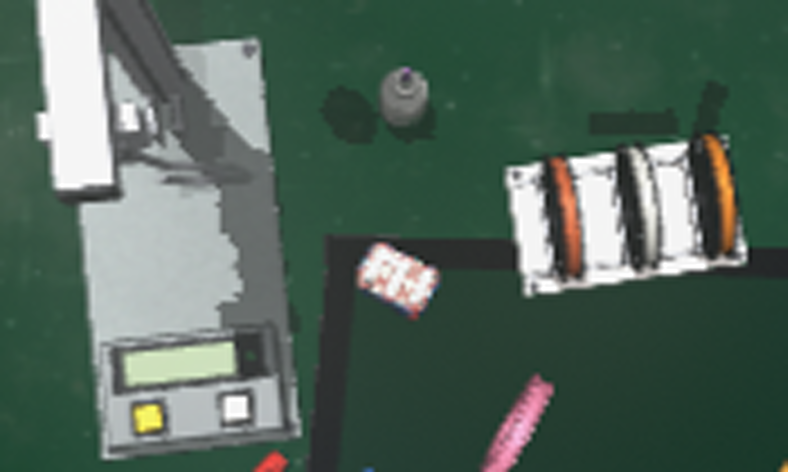

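View pics/sidec.png

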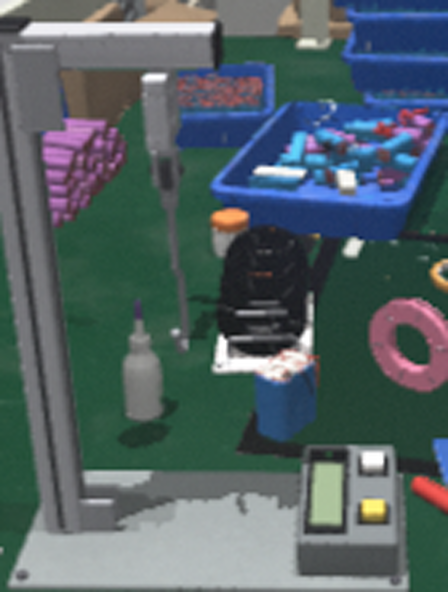

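The middle slot's spool has the silver winding, with copper on the left and amber on the right. The yellow key is at about (198,213) and the white at (217,210) in the top view. Next I'll compute the poses and sample the swing.

```bash
cat >h.py <<'E'
from workcell import env
import cv2,numpy as np
from scipy.spatial.transform import Rotation as R
def ray(p,u,v):
    d=np.array([(u-p["cx"])/p["fx"],-(v-p["cy"])/p["fy"],-1.]);return R.from_euler('xyz',p["orientation"],degrees=True).apply(d)
def pix(p,u,v,z):
    d=ray(p,u,v);c=np.array(p["position"]);return c+d*(z-c[2])/d[2]
def proj(p,X):
    q=R.from_euler('xyz',p["orientation"],degrees=True).inv().apply(np.asarray(X)-p["position"])
    return p["cx"]+p["fx"]*q[0]/-q[2],p["cy"]-p["fy"]*q[1]/-q[2]
def ori(yaw,pitch,s=1):  # tool z pitched down 'pitch' deg, heading yaw deg; tool y level
    a,b=np.radians([yaw,pitch]);z=np.array([np.cos(b)*np.cos(a),np.cos(b)*np.sin(a),-np.sin(b)]);y=s*np.array([-np.sin(a),np.cos(a),0])
    return R.from_matrix(np.c_[np.cross(y,z),y,z]).as_euler('xyz',degrees=True)
E
python3 - <<'E'
from h import *
t=env.grab_frame("top");s=env.grab_frame("side");r=lambda a:np.round(a,4).tolist()
c=lambda x,y:(165+x/4.5,120+y/4.5);e=lambda x,y:(160+x/3.2,115+y/3.2)
for n,q,z in[("yel",(149,417),.053),("whi",(236,407),.053),("pBR",(260,38),.008),("pFR",(298,437),.008),("pFL",(103,458),.008),
 ("r1",(506,170),.006),("r2",(735,138),.006),("r3",(746,263),.006),("r4",(530,296),.006),("niTopBack",(640,146),.06),("niFront",(645,270),.06)]: print(n,r(pix(t,*c(*q),z)))
print("side yel",r(pix(s,*e(374,511),.053)),"whi",r(pix(s,*e(374,463),.053)))
from time import time
for i in range(9):
    p=env.grab_frame("top");k=env.read_state()['clock'];a=env.search_frame(p,"hook_seat")
    print(round(k,2),[(r(d["xyz"]),round(d["score"],2)) for d in a][:2])
for i in range(7):
    p=env.grab_frame("side");k=env.read_state()['clock'];m=env.trace(p,"load_hook")
    if m:
        v,u=np.nonzero(m[0]["mask"]);j=v>=v.max()-1;print(round(k,2),round(m[0]["score"],2),v.min(),v.max(),u[j].mean())
E
```

```text
yel [0.4479, 0.1683, 0.053]
whi [0.4566, 0.1058, 0.053]
pBR [0.7398, 0.1002, 0.008]
pFR [0.4357, 0.0623, 0.008]
pFL [0.4165, 0.2079, 0.008]
r1 [0.6431, -0.0907, 0.006]
r2 [0.6727, -0.2665, 0.006]
r3 [0.5764, -0.2757, 0.006]
r4 [0.5468, -0.1108, 0.006]
niTopBack [0.6546, -0.1843, 0.06]
niFront [0.5634, -0.1891, 0.06]
side yel [0.4462, 0.1816, 0.053] whi [0.4542, 0.119, 0.053]
1.45 [([0.6217, -0.2368, 0.0765], 0.5), ([0.5975, 0.1496, 0.1947], 0.37)]
1.55 []
1.65 []
1.75 [([0.5964, 0.1612, 0.0443], 0.43)]
1.85 [([0.5986, 0.146, 0.1951], 0.39)]
1.95 [([0.6004, 0.122, 0.2324], 0.5), ([0.6132, -0.1772, 0.0846], 0.16)]
2.05 [([0.602, 0.1234, 0.2282], 0.6)]
2.15 []
2.25 [([0.6005, -0.1655, 0.0066], 0.32)]
2.35 0.5 177 234 212.28571428571428
2.45 0.69 177 232 214.0
2.55 0.54 178 221 216.5
2.75 0.67 177 215 218.0
2.85 0.24 120 300 241.66666666666666
2.95 0.65 177 233 213.71428571428572
```

```bash
python3 - <<'E'
from h import *
t=env.grab_frame("top");s=env.grab_frame("side");r=lambda a:np.round(a,4).tolist()
for n,p,(x0,y0,x1,y1) in(("top",t,(185,200,232,222)),("side",s,(262,245,295,285))):
    im=p["image"].astype(int)[y0:y1,x0:x1];b,g,rr=im[...,0],im[...,1],im[...,2]
    m=(rr>150)&(g>130)&(b<110);v,u=np.nonzero(m);print(n,"yel",m.sum(),u.mean()+x0,v.mean()+y0,v.min()+y0,v.max()+y0,r(pix(p,u.mean()+x0,v.mean()+y0,.053)))
    if n=="side": print("far edge",r(pix(p,u.mean()+x0,v.min()+y0-.5,.053)),"near edge(bottom)",r(pix(p,u.mean()+x0,v.max()+y0+.5,.044)))
# predicted hook pixels in both pics for candidate stand poses
for y in(.155,.162,.168):
    print(y,"pin",proj(s,(.599,y,.32)),"seatbottom",proj(s,(.599,y,.17)),"cell top/bot",proj(s,(.599,y+.026,.397)),proj(s,(.599,y+.026,.332)))
m=env.trace(s,"load_hook")
c=s["image"][110:300,155:300];d=t["image"][100:220,165:240]
cv2.imwrite("pics/cmp.png",np.hstack([cv2.resize(c,None,fx=3,fy=3,interpolation=cv2.INTER_CUBIC)[:560],cv2.resize(d,None,fx=4.67,fy=4.67,interpolation=cv2.INTER_CUBIC)[:560]]))
# IK checks
H=np.array([.599,.16,.255])
for pt in(0,15,30,45):
  for sg in(1,-1):
    q=env.inverse_kinematics(H+[.019,0,0],ori(7.5,pt,sg));g=env.inverse_kinematics([.59,-.18,.068],ori(9,pt,sg))
    print(pt,sg,None if q is None else np.round(q),None if g is None else np.round(g))
E
```

```text
top yel 32 197.375 212.5 210 215 [0.4484, 0.1708, 0.053]
side yel 14 275.57142857142856 274.5 272 276 [0.4495, 0.1813, 0.053]
far edge [0.451, 0.1694, 0.053] near edge(bottom) [0.4499, 0.1776, 0.044]
0.155 pin (np.float64(212.7090867274161), np.float64(166.55114570929874)) seatbottom (np.float64(216.94731977317858), np.float64(223.6850588681212)) cell top/bot (np.float64(206.7088903103409), np.float64(136.94082466005003)) (np.float64(208.96576760648935), np.float64(165.58658072507802))
0.162 pin (np.float64(211.82750459746495), np.float64(167.6342466153647)) seatbottom (np.float64(216.15942443819716), np.float64(225.0942131175193)) cell top/bot (np.float64(205.71355131092528), np.float64(137.8609198943317)) (np.float64(208.0230514611954), np.float64(166.70083434466238))
0.168 pin (np.float64(211.0610882521171), np.float64(168.57585626223454)) seatbottom (np.float64(215.47515606508546), np.float64(226.31803009280551)) cell top/bot (np.float64(204.8473405810466), np.float64(138.66164845506614)) (np.float64(207.20307209203597), np.float64(167.67001789437813))
0 1 [  -8.   24.  -55. -165.  -79.   87.] [ -54.   53.  -33. -117.  -88.   86.]
0 -1 [  -8.   24.  -55. -165.  -79.  -93.] [ -54.   53.  -33. -117.  -88.  -94.]
15 1 [  -6.    9.  -46. -160.  -41.   78.] [ -51.   39.  -33. -114.  -66.   73.]
15 -1 [  -6.    9.  -46. -160.  -41. -102.] [ -51.   39.  -33. -114.  -66. -107.]
30 1 None [ -41.   27.  -27. -102.  -43.   48.]
30 -1 None [ -41.   27.  -27. -102.  -43. -132.]
45 1 None [-23.  20. -21. -69. -24.   1.]
45 -1 None None<sys>:0: UserWarning: Gimbal lock detected. Setting third angle to zero since it is not possible to uniquely determine all angles.
```

View pics/cmp.png

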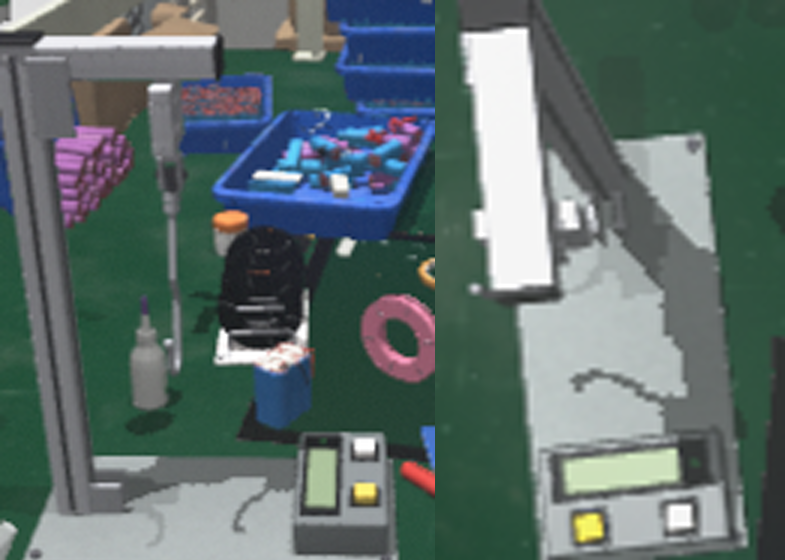

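The zero key is at about (0.4485, 0.173) and the stand's yaw is about 7.5°, which puts the hook pin near (0.599, 0.161). The cell edges in the side view (138–166 rows) agree with that. Now I'll move in to calm the hook.

```bash
sed -i '1i import warnings;warnings.filterwarnings("ignore")' h.py; cat >>h.py <<'E'
YAW=7.5; HX=np.array([np.cos(np.radians(YAW)),np.sin(np.radians(YAW)),0]);HY=np.array([-HX[1],HX[0],0]);HK=np.array([.599,.161,0])
UP=np.array([0,0,1.])
def st(): 
    s=env.read_state();print(round(s["clock"],2),np.round(s["position"],4),np.round(s["joint_positions"],0),"F",np.round(s["force"],2),"op",round(s["opening"],3));return s
E
python3 - <<'E'
from h import *
env.goto([.33,-.40,.40],ori(-40,10)); st()
T=HK+UP*.255+HX*.019
q=env.inverse_kinematics(T-HX*.14,ori(YAW,10));print(np.round(q))
if abs(q[3]-env.read_state()["joint_positions"][3])<90:
    env.goto(T-HX*.14,ori(YAW,10)); st()
    p=env.grab_frame("side");cv2.imwrite("pics/a.png",p["image"])
E
```

```text
4.55 [ 0.33   -0.4004  0.4   ] [-67. -18. -29. -90. -27.   5.] F [ 0.13 -0.93  0.31] op 1.002AttributeError: 'NoneType' object has no attribute 'rint'

The above exception was the direct cause of the following exception:

Traceback (most recent call last):
TypeError: loop of ufunc does not support argument 0 of type NoneType which has no callable rint method
```

```bash
python3 - <<'E'
from h import *
T=HK+UP*.255
for yaw in(-30,-10,7.5,30):
  d=np.array([np.cos(np.radians(yaw)),np.sin(np.radians(yaw)),0])
  for pt in(-15,0,10,20):
    o=[]
    for back in(-.019,.03,.06,.1):
      q=env.inverse_kinematics(T-back*d,ori(yaw,pt)); o.append(None if q is None else [int(x) for x in q])
    print(yaw,pt,o)
E
```

```text
-30 -15 [[34, 38, -57, 113, -107, 84], [43, 37, -59, 104, -106, 82], [49, 37, -60, 98, -106, 81], [57, 37, -61, 90, -105, 81]]
-30 0 [[35, 27, -56, 113, -87, 95], [44, 27, -58, 105, -88, 94], [50, 26, -59, 99, -89, 93], [58, 26, -59, 91, -89, 93]]
-30 10 [[36, 21, -54, 110, -74, 103], [45, 20, -56, 102, -76, 102], [50, 20, -57, 96, -78, 102], [58, 20, -57, 88, -80, 102]]
-30 20 [[36, 16, -51, 103, -62, 112], [45, 15, -53, 96, -66, 112], [51, 14, -54, 90, -68, 112], [58, 14, -54, 83, -70, 111]]
-10 -15 [None, None, None, None]
-10 0 [None, None, None, None]
-10 10 [None, None, None, None]
-10 20 [None, None, None, None]
7.5 -15 [[-6, 41, -55, -165, -111, 91], None, None, None]
7.5 0 [[-7, 23, -54, -165, -79, 87], [-9, 23, -61, -162, -84, 88], None, None]
7.5 10 [[-6, 13, -49, -163, -54, 82], [-8, 9, -55, -160, -56, 81], [-10, 7, -58, -158, -57, 81], None]
7.5 20 [[-4, 6, -41, -156, -29, 73], [-5, 1, -45, -153, -28, 70], [-6, -2, -48, -150, -28, 68], [-7, -7, -50, -145, -26, 63]]
30 -15 [[-17, 38, -40, -134, -97, 81], [-22, 38, -44, -128, -100, 84], [-25, 39, -46, -124, -102, 86], [-30, 40, -49, -119, -104, 89]]
30 0 [[-17, 22, -38, -129, -70, 67], [-22, 20, -42, -124, -73, 67], [-26, 19, -44, -121, -75, 67], [-31, 17, -47, -116, -78, 67]]
30 10 [[-12, 12, -32, -120, -51, 52], [-17, 9, -36, -116, -54, 51], [-20, 7, -39, -113, -56, 50], [-25, 5, -41, -109, -59, 48]]
30 20 [[-3, 6, -24, -102, -32, 27], [-7, 2, -29, -100, -35, 27], [-10, 0, -31, -98, -37, 26], [-14, -3, -34, -95, -40, 25]]
```

```bash
python3 - <<'E'
from h import *
d=np.array([np.cos(np.pi/6),.5,0]);G=HK+UP*.255
env.goto(G-.11*d,ori(30,10));st()
env.move_straight(G+.015*d,rate=.15);st()
env.gripper_to(.1,grasp_force=3);env.dwell(.3);s=st();print(s["finger_force"])
env.gripper_to(0,grasp_force=3);s=st();print(s["finger_force"])
a=env.grab_frame("side")["image"];b=env.grab_frame("top")["image"]
env.gripper_to(.12);env.dwell(.6);st()
cv2.imwrite("pics/a.png",np.hstack([cv2.resize(a[100:300,150:300],None,fx=3,fy=3)[:560],cv2.resize(b[130:230,175:250],None,fx=4.6,fy=4.6)]) if 0 else cv2.resize(a[90:290,150:350],None,fx=3,fy=3))
E
```

```text
6.39 [0.504  0.1055 0.2554] [ -27.    4.  -42. -108.  -60.   49.] F [ 0.19 -0.07  0.13] op 1.0
7.38 [0.6113 0.1683 0.2547] [ -13.   13.  -33. -120.  -51.   52.] F [ 0.06 -0.39 -0.12] op 1.003
9.09 [0.612  0.1685 0.255 ] [ -13.   13.  -33. -120.  -51.   52.] F [-0.91 -0.42  1.19] op 0.102
0.0
9.59 [0.612  0.1685 0.255 ] [ -13.   13.  -33. -120.  -51.   52.] F [ 0.74  0.08 -0.07] op 0.005
0.0
10.82 [0.612  0.1685 0.255 ] [ -13.   13.  -33. -120.  -51.   52.] F [ 0.49 -0.34  0.19] op 0.121
```

View pics/a.png

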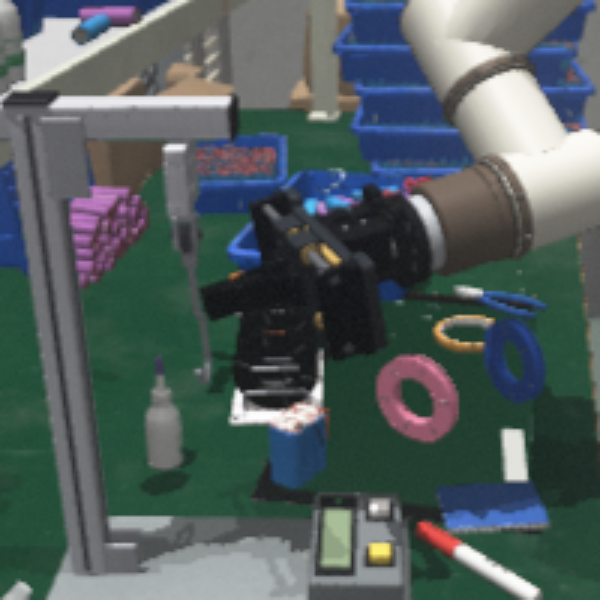

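The shut fingertips, at about (218,189) in the full image, end just short of the shank at about (216,185), and they closed on nothing. I'll compare projections to find the offset.

```bash
python3 - <<'E'
from h import *
s=env.grab_frame("side");t=env.grab_frame("top")
print("TCP",proj(s,st()["position"]),proj(t,env.read_state()["position"]))
for z in(.332,.32,.255,.24,.17): print(z,proj(s,HK+UP*z),proj(t,HK+UP*z))
print("cell bottom corners side",[np.round(proj(s,HK+UP*.332+HX*a+HY*b),1) for a in(-.008,.008) for b in(-.026,.026)])
a=cv2.resize(s["image"][120:220,170:250],None,fx=5,fy=5,interpolation=cv2.INTER_CUBIC);b=cv2.resize(t["image"][110:210,175:235],None,fx=5,fy=5,interpolation=cv2.INTER_CUBIC)
cv2.imwrite("pics/b.png",np.hstack([a,b]))
E
```

```text
10.92 [0.612  0.1685 0.255 ] [ -13.   13.  -33. -120.  -51.   52.] F [-0.72  0.7  -0.29] op 0.123
TCP (np.float64(207.6243724295385), np.float64(194.43002868834057)) (np.float64(189.86438336000793), np.float64(151.72499622693965))
0.332 (np.float64(211.57958882052208), np.float64(162.4971462614578)) (np.float64(187.6593820233927), np.float64(151.43632214178027))
0.32 (np.float64(211.95426739600563), np.float64(167.47850740821622)) (np.float64(188.46053654783543), np.float64(152.28816992060638))
0.255 (np.float64(213.90537379598075), np.float64(193.41851639187453)) (np.float64(192.45162476795116), np.float64(156.5317952533966))
0.24 (np.float64(214.33769247216594), np.float64(199.1662041367306)) (np.float64(193.29698278629965), np.float64(157.43064351334237))
0.17 (np.float64(216.27266294451994), np.float64(224.89168555415455)) (np.float64(196.92073914602537), np.float64(161.28369396972792))
cell bottom corners side [array([216.8, 158.6]), array([213.3, 166.6]), array([210. , 158.6]), array([206.1, 166.6])]
```

View pics/b.png

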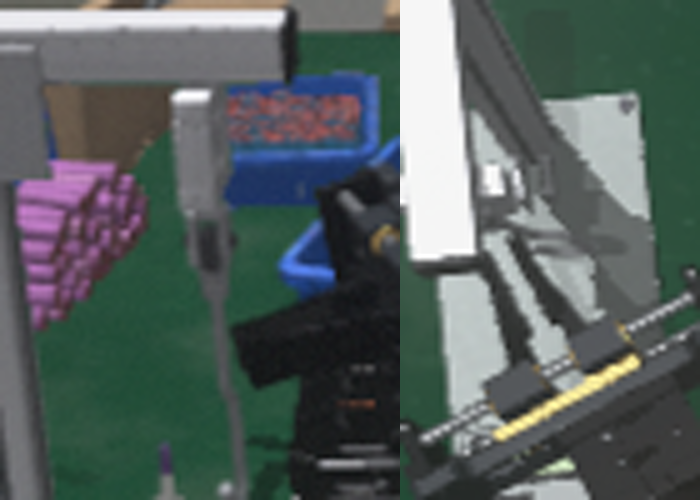

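```bash
python3 - <<'E'
from h import *
s=env.grab_frame("side")
for z in(.196,.22,.25): print(z,proj(s,(.1814,-.5974,z)))
d=R.from_euler('xyz',ori(30,10),degrees=True).apply([0,0,1]);P=np.array(env.read_state()["position"])
for k in(0,.01,.02,.03): print(k,proj(s,P-k*d))
a=cv2.imread("pics/side0.png")[70:150,330:410]
cv2.imwrite("pics/c.png",cv2.resize(a,None,fx=7,fy=7,interpolation=cv2.INTER_CUBIC))
E
```

```text
0.196 (np.float64(365.0677874714496), np.float64(135.3981365589762))
0.22 (np.float64(365.7135372511127), np.float64(129.66966305066137))
0.25 (np.float64(366.53340655687555), np.float64(122.39656788864166))
0 (np.float64(207.6260017320501), np.float64(194.42770330220173))
0.01 (np.float64(211.70377395386848), np.float64(193.0887909491451))
0.02 (np.float64(215.75914576485326), np.float64(191.75723363828968))
0.03 (np.float64(219.79230123756105), np.float64(190.43297093050202))
```

View pics/c.png

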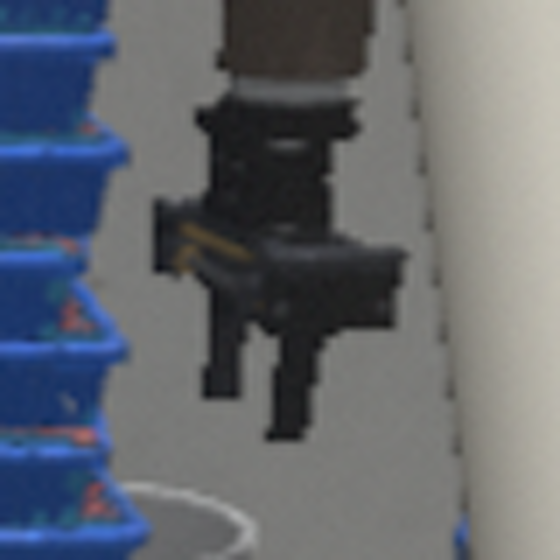

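Both checks (start pose and now) show the real fingertips about 23 mm behind the reported TCP along the tool axis. I'll correct for that and try the hook again.

```bash
cat >>h.py <<'E'
TO=.023
def tip(P,o): return np.asarray(P)+TO*R.from_euler('xyz',o,degrees=True).apply([0,0,1])   # TCP command for true fingertip at P
E
python3 - <<'E'
from h import *
d=np.array([np.cos(np.pi/6),.5,0]);G=HK+UP*.255;o=ori(30,10)
env.gripper_to(1.0)
env.move_straight(tip(G-.05*d,o)); env.move_straight(tip(G+.015*d,o),rate=.15);st()
env.gripper_to(.0,grasp_force=3);env.dwell(.2);s=st();print(s["finger_force"])
p=env.grab_frame("side");cv2.imwrite("pics/d.png",cv2.resize(p["image"][120:240,160:300],None,fx=4,fy=4,interpolation=cv2.INTER_CUBIC))
env.gripper_to(.13);env.dwell(.5);st()
E
```

```text
13.38 [0.6311 0.1803 0.2503] [ -11.   15.  -32. -122.  -51.   54.] F [-1.16  0.45  0.04] op 1.004
14.85 [0.6316 0.1798 0.251 ] [ -12.   15.  -31. -122.  -51.   54.] F [ 0.43  0.59 -0.89] op 0.065
2.997625172138214
15.83 [0.6316 0.1798 0.251 ] [ -12.   15.  -31. -122.  -51.   54.] F [-0.61 -0.53 -0.23] op 0.127
```

View pics/d.png

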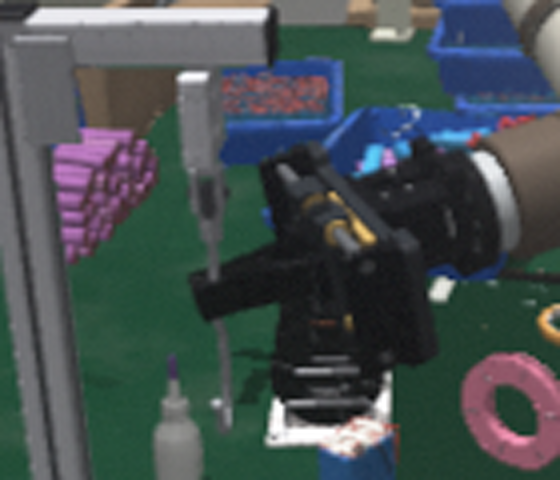

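Grip confirmed: the opening of 5.7 mm matches the 6 mm rod. I'll release, back off and check that the hook is still.

```bash
python3 - <<'E'
from h import *
d=np.array([np.cos(np.pi/6),.5,0]);G=HK+UP*.255;o=ori(30,10)
env.gripper_to(.5); env.move_straight(tip(G-.08*d,o),rate=.2);st()
F=[]
for i in range(8):
    F.append(env.grab_frame("side")); 
    if i<7: env.dwell(.05)
F2=np.array([f["image"][180:235,200:230].astype(float) for f in F]);print("std max rows",np.round(F2.std(0).mean(2).max(1)).astype(int))
for f in F[-4:]:
    m=env.trace(f,"load_hook")
    if m:
        v,u=np.nonzero(m[0]["mask"]);print(round(m[0]["score"],2),v.max(),[round(u[v==r].mean(),1) if (v==r).any() else None for r in range(176,230,6)])
print([np.round(proj(F[0],HK+UP*z),1).tolist() for z in(.3,.255,.24,.167)])
t=env.grab_frame("top");st()
a=cv2.resize(F[-1]["image"][150:240,175:255],None,fx=5,fy=5,interpolation=cv2.INTER_CUBIC);b=cv2.resize(t["image"][135:225,175:255],None,fx=5,fy=5,interpolation=cv2.INTER_CUBIC)
cv2.imwrite("pics/e.png",np.hstack([a,b]))
for pt in(90,80,70,60): 
    q=env.inverse_kinematics(tip([.4485,.173,.10],ori(YAW,pt)),ori(YAW,pt));print(pt,None if q is None else np.round(q))
E
```

```text
17.3 [0.5503 0.1319 0.2518] [ -21.    9.  -39. -114.  -57.   52.] F [-0.34 -0.15  0.79] op 0.5
std max rows [ 2  2  2  2  1  2  2  3  2  2  2  2  2  4  2  3  3  2  2  3  3  4  3  2
  3  6  9  8  9  8  7  6  4  3  2  2  2  3  4 39 14 18  6  6  8 14 10  3
  3  2  2  1  1  2  2]
0.55 227 [None, np.float64(213.0), np.float64(213.5), np.float64(214.0), np.float64(215.0), np.float64(216.0), np.float64(216.5), np.float64(216.5), np.float64(215.5)]
0.56 225 [None, np.float64(213.0), None, np.float64(214.0), np.float64(215.0), np.float64(216.0), None, None, np.float64(216.0)]
0.71 227 [None, np.float64(213.0), np.float64(213.5), np.float64(214.0), np.float64(214.5), np.float64(216.0), np.float64(216.5), np.float64(216.5), np.float64(216.5)]
0.63 224 [None, None, None, None, None, None, None, np.float64(216.5), np.float64(216.5)]
[[212.6, 175.6], [213.9, 193.4], [214.3, 199.2], [216.4, 226.0]]
18.3 [0.5493 0.1323 0.251 ] [ -21.    9.  -39. -114.  -57.   52.] F [ 0.07 -0.77  0.27] op 0.502
90 [  41.   16.  -29.    0.  -46. -123.]
80 [  44.   11.  -40.   12.  -31. -136.]
70 [  38.    8.  -58.   56.  -12. -175.]
60 None
```

View pics/e.png

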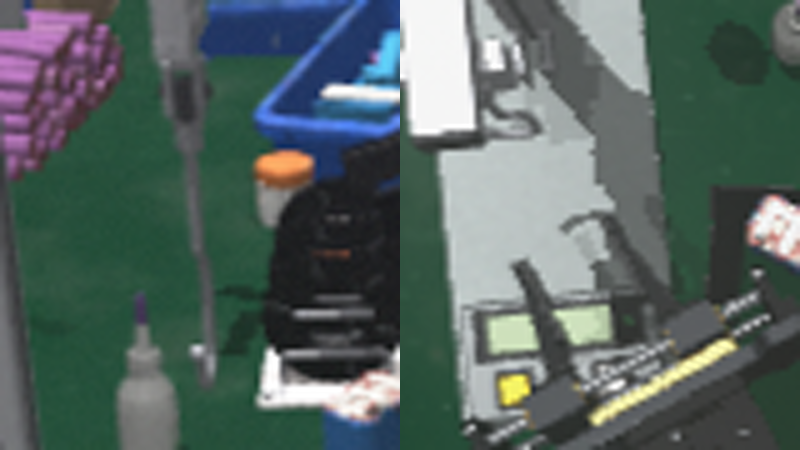

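The hook is almost still: motion at the U is under a pixel, and its bottom at (216,226) matches the predicted point. On to the zero key.

```bash
cat >>h.py <<'E'
def best(P,yaw,pt):
    q0=np.array(env.read_state()["joint_positions"]);c=[]
    for s in(1,-1):
        o=ori(yaw,pt,s);q=env.inverse_kinematics(tip(P,o),o)
        if q is not None:c.append((np.abs(np.array(q)-q0).max(),s,np.round(q)))
    return min(c,key=lambda a:a[0]) if c else None
def go(P,yaw,pt):
    b=best(P,yaw,pt);print(b)
    o=ori(yaw,pt,b[1]);env.goto(tip(P,o),o);return o
E
python3 - <<'E'
from h import *
env.gripper_to(0)
go([.40,.0,.30],YAW,90)
K=np.array([.4495,.1735,0])
o=go(K+UP*.085,YAW,90);st()
h=env.move_straight(tip(K+UP*.045,o),rate=.015,force_limit=2.0);s=st();print(h,"tip z",s["position"][2]+TO)
s1=env.grab_frame("side");t=env.grab_frame("top")
cv2.imwrite("pics/f.png",np.hstack([cv2.resize(s1["image"][200:300,220:320],None,fx=4,fy=4),cv2.resize(t["image"][140:240,165:265],None,fx=4,fy=4)]))
E
```

```text
(np.float64(114.25705692549509), -1, array([ 24.,  -4., -20.,   0., -74.,  74.]))
(np.float64(30.836155071364047), -1, array([ 40.,  17., -30.,   0., -43.,  57.]))
22.09 [0.4501 0.1734 0.0627] [ 40.  17. -30.   0. -43.  57.] F [ 0.06 -0.67  0.11] op 0.008
24.15 [0.4495 0.1735 0.0266] [ 40.  20. -32.   0. -38.  57.] F [-0.49  0.54  2.76] op 0.007
True tip z 0.04961865492890094
```

View pics/f.png

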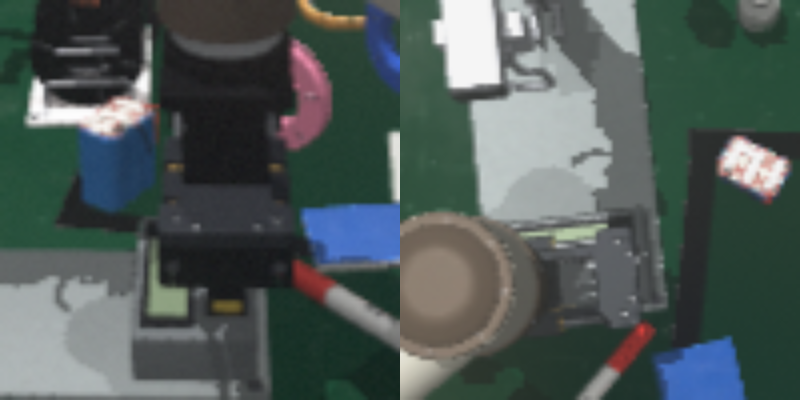

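Contact came at a tip height of 0.0496 m with 2.8 N, and the shut fingers sit on the yellow key. Pressing through the snap now.

```bash
python3 - <<'E'
from h import *
P=np.array(env.read_state()["position"])
env.move_straight(P-UP*.0045,rate=.02);env.dwell(.15);st()
env.move_straight(P+UP*.06,rate=.15);st()
t=env.grab_frame("top");r=lambda a:np.round(a,4).tolist()
c=lambda x,y:(165+x/4.5,120+y/4.5)
m=env.trace(t,"nickel_spool")
for k in m[:4]:
    v,u=np.nonzero(k["mask"]);print(round(k["score"],2),u.mean(),v.mean(),u.min(),u.max(),v.min(),v.max())
im=t["image"][148:185,300:318].astype(int)
g=(im.min(2)>120)
for i in range(0,37,2): print(148+i,"".join("#" if x else "." for x in g[i]), im[i].min(1)) if i%6==0 else print(148+i,"".join("#" if x else "." for x in g[i]))
for n,C,yw in(("net",(.611,-.178),9),("rackc",(.6098,-.1859),9)):
    ax=np.array([np.cos(np.radians(yw)),np.sin(np.radians(yw)),0]);C=np.array([*C,.054])
    print(n,[np.round(proj(t,C+.048*(np.cos(a)*ax+np.sin(a)*UP)),1).tolist() for a in np.radians([0,45,90,135,180])])
for yaw in(0,9):
  for pt in(75,60,45): print(yaw,pt,best([.58,-.18,.08],yaw,pt))
E
```

```text
24.76 [0.4495 0.1735 0.0227] [ 40.  21. -32.  -0. -38.  57.] F [-2.86 -0.72  8.83] op 0.01
25.34 [0.4486 0.173  0.0856] [ 40.  15. -28.  -0. -47.  57.] F [-0.51 -1.17 -0.62] op 0.005
0.67 306.6811594202899 165.0 302 311 152 178
0.66 309.14159292035396 246.89380530973452 298 321 237 256
0.52 279.37278106508876 215.0828402366864 272 287 204 227
148 .................. [40 39 40 38 40 41 39 40 41 40 41 39 39 39 37 38 41 41]
150 ..................
152 ..........########
154 ##...###.########. [236 177  41  43  71 144 196 172  89 192 244 244 244 244 244 237 175 106]
156 ##...#############
158 ##....############
160 ##.....########### [239 204  44  42  40  47 113 206 235 219 149 244 244 244 244 244 234 179]
162 ##.....###########
164 ###....###########
166 ###.....########## [244 240 207  62  57  44  44 107 205 236 220 148 244 244 244 244 244 234]
168 ###.....###.######
170 ####....###.######
172 ####.....##.###### [244 244 239 201  42  45  56  83 115 194 176  99 186 244 244 244 244 244]
174 ####.....##.######
176 ###......##.######
178 ###.#......####### [228 232 200 100 139  68  49  47  74  89  61 143 243 243 243 244 244 244]
180 #################.
182 ###...............
184 .................. [42 42 41 42 42 41 41 42 41 40 40 40 41 40 39 40 39 38]
net [[302.8, 151.5], [305.1, 153.9], [307.3, 163.7], [308.1, 174.7], [306.9, 180.1]]
rackc [[305.2, 151.9], [307.5, 154.3], [309.8, 164.1], [310.6, 175.2], [309.3, 180.5]]
0 75 (np.float64(42.76654255364033), -1, array([ -2.,  22., -23.,  -1., -29.,  93.]))
0 60 None
0 45 (np.float64(71.22099890294017), 1, array([-19.,  19., -23., -71., -14.,  -5.]))
9 75 (np.float64(50.622949851675486), -1, array([ -4.,  23., -21.,  -6., -32., 108.]))
9 60 (np.float64(72.74854305125473), -1, array([ -8.,  20., -23., -26., -19., 130.]))
9 45 (np.float64(69.73578966579102), 1, array([-23.,  21., -20., -70., -24.,   2.]))
```

The key bottomed at 8.8 N and was released. In the top view the white rim runs through (306,154), (308.9,164) and (309.7,173), so the nickel centre is at about (0.611, −0.183) with yaw 9.5°. Going to the pre-grasp.

```bash
cat >>h.py <<'E'
NC=np.array([.612,-.183,.054]);NY=9.5
def tz(yaw,pt): return R.from_euler('xyz',ori(yaw,pt),degrees=True).apply([0,0,1])
E
python3 - <<'E'
from h import *
P=np.array(env.read_state()["position"]);env.move_straight(P+UP*.13,rate=.2)
env.gripper_to(.35)
z=tz(NY,45)
go(NC-z*.16,NY,45);st()
for yaw in(NY-2,NY,YAW,15,22,30):
  for pt in(30,38,45,55):
    for nm,off in(("side",HY*.07),("in",0*HY)):
      b=best(HK+UP*.18+off-.018*tz(yaw,pt),yaw,pt);print(yaw,pt,nm,None if b is None else (round(b[0]),b[1],b[2].astype(int).tolist()))
E
```

```text
(np.float64(70.1765041005768), 1, array([-25.,   7., -25., -55., -30., -13.]))
28.48 [ 0.5169 -0.1984  0.1512] [-25.   7. -25. -55. -30. -13.] F [-0.46 -0.49  0.4 ] op 0.35
7.5 30 side (123, 1, [6, 13, -47, -178, -30, 89])
7.5 30 in (100, 1, [-4, 10, -41, -155, -23, 72])
7.5 38 side (121, 1, [6, 10, -41, -176, -13, 86])
7.5 38 in None
7.5 45 side None
7.5 45 in None
7.5 55 side (152, -1, [25, 9, -48, 97, -10, -21])
7.5 55 in None
9.5 30 side (116, 1, [5, 12, -45, -171, -28, 84])
9.5 30 in (92, 1, [-4, 10, -38, -147, -21, 65])
9.5 38 side None
9.5 38 in None
9.5 45 side None
9.5 45 in None
9.5 55 side None
9.5 55 in None
7.5 30 side (123, 1, [6, 13, -47, -178, -30, 89])
7.5 30 in (100, 1, [-4, 10, -41, -155, -23, 72])
7.5 38 side (121, 1, [6, 10, -41, -176, -13, 86])
7.5 38 in None
7.5 45 side None
7.5 45 in None
7.5 55 side (152, -1, [25, 9, -48, 97, -10, -21])
7.5 55 in None
15 30 side (96, 1, [3, 11, -38, -151, -21, 69])
15 30 in (71, 1, [-1, 9, -32, -125, -17, 45])
15 38 side None
15 38 in None
15 45 side None
15 45 in None
15 55 side None
15 55 in None
22 30 side (68, 1, [7, 10, -29, -123, -16, 42])
22 30 in (51, 1, [2, 9, -27, -106, -18, 27])
22 38 side None
22 38 in None
22 45 side None
22 45 in None
22 55 side None
22 55 in None
30 30 side (47, 1, [9, 10, -25, -102, -18, 23])
30 30 in (39, 1, [1, 10, -25, -94, -25, 19])
30 38 side None
30 38 in (44, 1, [19, 8, -24, -56, -11, -27])
30 45 side None
30 45 in None
30 55 side None
30 55 in (77, 1, [30, 9, -31, 0, -15, -90])
```

```bash
python3 - <<'E'
from h import *
o=ori(NY,45);z=tz(NY,45)
h=env.move_straight(tip(NC-z*.018,o),rate=.12,force_limit=8);s=st();print(h)
env.gripper_to(0,grasp_force=30);s=st();print(s["finger_force"],s["opening"]*87)
P=np.array(s["position"])
if s["opening"]*87>10:
    h=env.move_straight(P+UP*.03,rate=.08,force_limit=15);print(h)
    h=env.move_straight(P+UP*.12,rate=.15);s=st();print(s["finger_force"],s["opening"]*87)
    a=env.grab_frame("side")["image"];cv2.imwrite("pics/g.png",cv2.resize(a[90:290,180:380],None,fx=3,fy=3))
E
```

```text
29.82 [ 0.6154 -0.1825  0.0511] [-23.  23. -18. -71. -24.   4.] F [-0.22  0.17 -0.18] op 0.353
False
30.27 [ 0.6155 -0.1822  0.051 ] [-23.  23. -18. -71. -24.   4.] F [-1.66  1.36  2.65] op 0.163
29.82836475137219 14.22211086400245
False
31.56 [ 0.6146 -0.1818  0.1692] [-15.  12. -18. -45. -25. -30.] F [-0.61  0.66 -4.02] op 0.16
29.819480157916587 13.93626674504651
```

View pics/g.png

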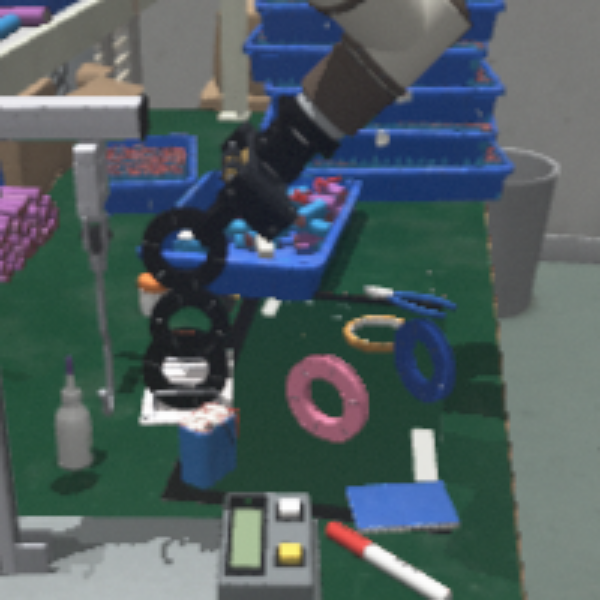

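The nickel spool is in the jaws, with its ring centre at about (241,173) in the full image, and the other two are still in the rack. I have already gone over the 10-picture viewing limit, so from here I'll use numbers only. Next: check the spool's centre in the hand numerically.

```bash
python3 - <<'E'
from h import *
s=env.grab_frame("side");S=env.read_state();P=np.array(S["position"]);z=tz(NY,45)
C=P-TO*z+.018*z;print("C",np.round(C,4),np.round(proj(s,C),1))
for k in env.trace(s,"nickel_spool")[:4]:
    v,u=np.nonzero(k["mask"]);print(round(k["score"],2),len(u),"box mid",(u.min()+u.max())/2,(v.min()+v.max())/2,u.min(),u.max(),v.min(),v.max())
ax=np.array([np.cos(np.radians(NY)),np.sin(np.radians(NY)),0])
q=np.array([proj(s,C+np.array([-ax[1],ax[0],0])*y+.048*(np.cos(a)*ax+np.sin(a)*UP)) for a in np.linspace(0,6.28,60) for y in(-.007,.007)]);print("pred box",q.min(0),q.max(0))
# bore: bright(non-black) region enclosed in ring near predicted centre
im=s["image"].max(2);u0,v0=np.round(proj(s,C)).astype(int)
n,l,stt,cen=cv2.connectedComponentsWithStats((im[v0-25:v0+25,u0-25:u0+25]>55).astype(np.uint8),connectivity=4)
for i in range(1,n):
    if stt[i,4]>30: print(stt[i],cen[i]+[u0-25,v0-25])
q=np.array([proj(s,C+np.array([-ax[1],ax[0],0])*.007+.026*(np.cos(a)*ax+np.sin(a)*UP)) for a in np.linspace(0,6.28,60)]);print("pred bore front",q.min(0),q.max(0))
q=np.array([proj(s,C-np.array([-ax[1],ax[0],0])*.007+.026*(np.cos(a)*ax+np.sin(a)*UP)) for a in np.linspace(0,6.28,60)]);print("pred bore back",q.min(0),q.max(0))
# hook swivel / state: tip projections for swivel angles
for w in(-.5,-.25,0,.25,.5):
    d=np.cos(w)*HY-np.sin(w)*HX;print(w,"tip",np.round(proj(s,HK+UP*.1985+d*.021),1),"bottom",np.round(proj(s,HK+UP*.168),1),"back",np.round(proj(s,HK+UP*.21-d*.0135),1))
for i in range(3):
    f=env.grab_frame("side");b=f["image"]
    if i==2: print(b[204:232,206:226].max(2))
E
```

```text
C [ 0.6111 -0.1827  0.1724] [241.5 172.4]
0.89 453 box mid 241.5 172.5 227 256 159 186
0.75 445 box mid 321.0 209.5 311 331 196 223
pred box [226.79559188 157.91878097] [256.07200444 186.56399538]
[   0    0   45   50 1006] [229.53280318 165.94930417]
[ 31  16  19  34 360] [259.4  178.25]
[ 16  19  17  14 172] [240.75       173.02325581]
[19 45 14  5 46] [242.60869565 194.58695652]
pred bore front [233.48994755 165.76455494] [249.3194673  180.49625208]
pred bore back [233.78709715 164.26512545] [249.44898298 178.86966251]
-0.5 tip [210.1 218.3] bottom [216.3 225.6] back [218.6 208.2]
-0.25 tip [212.  218.7] bottom [216.3 225.6] back [217.4 207.9]
0 tip [214.2 218.9] bottom [216.3 225.6] back [216.  207.8]
0.25 tip [216.4 218.7] bottom [216.3 225.6] back [214.6 207.9]
0.5 tip [218.6 218.4] bottom [216.3 225.6] back [213.3 208.1]
[[ 79  79  79  79  79  81  81  81  83  83  83  80  80  84  85  82  83  83
   81  79]
 [ 83  79  80  81  82  82  80  82  83  83  85  81  82  81  82  83  82  82
   82  81]
 [ 86  82  81  80  80  81  84  81  80  81  83  80  80  81  81  82  81  81
   79  82]
 [ 83
[... 1420 characters left out ...]
  82  83
   83  81]
 [115 102  91  93  90  86  86  85  84  85 113 129  83  85  86  86  87  86
   85  85]
 [128 123 110  97  92  88  86  88  90  85 100 106  83  86  89  88  87  87
   88  81]
 [139 133 124 102  87  86  86  87  88  86  86  83  85  86  90  90  91  91
   91  86]
 [144 139 132 115  81  85  85  85  82  83  82  82  90  91  89  91  92  94
   89  85]
 [144 141 131 114  89  83  84  85  84  84  86  87  91  89  91  91  90  86
   85  83]
 [143 136 125 108  93  83  84  83  86  85  85  88  89  87  87  85  82  83
   83  81]
 [134 132 122 111  96  85  84  84  83  83  84  87  85  83  83  81  83  82
   82  80]
 [131 128 121 113  95  82  83  82  83  82  84  82  81  81  83  82  84  78
   81  80]]
```

The spool centre in the hand matches the prediction to within 1 px. The hook tip at (214,219.5) fits zero swivel. Carrying it round the front of the hook to its +y side.

```bash
cat >>h.py <<'E'
def cgo(C,yaw,pt,rate=None,fl=None,turn=False):
    o=ori(yaw,pt);T=np.asarray(C)+.005*tz(yaw,pt)
    q=env.inverse_kinematics(T,o)
    if q is None: raise SystemExit(f"no IK {C} {yaw} {pt}")
    print(np.round(q).astype(int).tolist())
    if rate: r=env.move_straight(T,o if turn else None,rate=rate,force_limit=fl)
    else: r=env.goto(T,o)
    return r
E
python3 - <<'E'
from h import *
C=NC+UP*.1182
cgo(C+UP*.06,NY,45,.2)
cgo([.47,-.15,.27],25,20)
cgo([.47,.20,.27],20,20)
for yaw in(10,12,15,18):
  for pt in(10,15,20,25):
    print(yaw,pt,[(lambda q:None if q is None else np.round(q).astype(int).tolist())(env.inverse_kinematics(HK+UP*h+HY*y+.005*tz(yaw,pt),ori(yaw,pt))) for y,h in((.085,.177),(.003,.177),(.003,.143))])
s=st();print(s["opening"]*87,s["finger_force"])
E
```

```text
[-13, 8, -16, -35, -28, -42]
[-50, 5, -24, -79, -68, 24]
[3, -11, -42, -122, -19, 39]
10 10 [[6, 29, -57, -176, -76, 90], [-9, 28, -55, -161, -74, 88], [-9, 36, -57, -161, -82, 91]]
10 15 [[6, 24, -55, -176, -64, 89], [-8, 22, -53, -160, -61, 85], [-9, 29, -55, -161, -70, 88]]
10 20 [[6, 19, -53, -176, -52, 89], [-7, 17, -49, -158, -48, 81], [-8, 24, -52, -160, -57, 85]]
10 25 [[6, 16, -50, -175, -40, 88], [-6, 13, -45, -154, -35, 75], [-7, 19, -48, -158, -44, 81]]
12 10 [[4, 29, -56, -172, -75, 89], [-10, 28, -54, -157, -72, 87], [-11, 35, -55, -157, -81, 90]]
12 15 [[4, 23, -54, -172, -63, 88], [-10, 22, -51, -156, -60, 83], [-10, 29, -53, -157, -68, 87]]
12 20 [[5, 19, -52, -171, -51, 87], [-8, 17, -48, -153, -47, 78], [-9, 24, -50, -156, -55, 83]]
12 25 [[5, 15, -48, -170, -39, 85], [-7, 13, -43, -149, -34, 71], [-8, 19, -47, -153, -42, 78]]
15 10 [[1, 28, -55, -166, -73, 88], [-12, 27, -52, -151, -70, 85], [-13, 35, -53, -152, -78, 89]]
15 15 [[2, 23, -52, -165, -61, 86], [-11, 21, -49, -150, -58, 80], [-12, 29, -51, -152, -66, 85]]
15 20 [[2, 19, -49, -164, -49, 84], [-10, 17, -45, -147, -45, 74], [-10, 23, -48, -150, -53, 80]]
15 25 [[3, 15, -45, -162, -36, 80], [-7, 13, -40, -141, -32, 65], [-9, 19, -44, -146, -41, 73]]
18 10 [[-1, 28, -53, -160, -71, 87], [-14, 27, -49, -146, -68, 82], [-14, 34, -51, -147, -76, 87]]
18 15 [[0, 23, -50, -159, -59, 84], [-12, 21, -47, -144, -56, 77], [-13, 28, -49, -146, -64, 83]]
18 20 [[1, 18, -47, -157, -47, 80], [-10, 16, -43, -140, -44, 69], [-12, 23, -46, -144, -52, 77]]
18 25 [[2, 14, -42, -153, -34, 74], [-7, 12, -37, -133, -31, 58], [-9, 18, -41, -139, -39, 69]]
34.69 [0.4749 0.2014 0.2684] [   3.  -11.  -42. -122.  -19.   39.] F [-0.42 -0.   -3.6 ] op 0.162
14.11970496579588 29.819821196697376
```

```bash
python3 - <<'E'
from h import *
Y,Pt=10,20
cgo(HK+UP*.20+HY*.085,Y,Pt)
cgo(HK+UP*.177+HY*.085,Y,Pt,.1);st()
s=env.grab_frame("side");C=HK+UP*.177+HY*.085
print("C exp",np.round(proj(s,C),1))
ax=tz(Y,0);ay=np.array([-ax[1],ax[0],0])
q=np.array([proj(s,C+ay*y+.048*(np.cos(a)*ax+np.sin(a)*UP)) for a in np.linspace(0,6.28,60) for y in(-.007,.007)]);print("pred box",q.min(0),q.max(0))
for n in("nickel_spool","load_hook"):
  for k in env.trace(s,n)[:3]:
    v,u=np.nonzero(k["mask"]);print(n,round(k["score"],2),len(u),u.min(),u.max(),v.min(),v.max())
im=s["image"];print(im[196:232,200:226].max(2))
E
```

```text
[6, 16, -51, -175, -47, 88]
[6, 19, -53, -176, -52, 89]
35.97 [0.5927 0.246  0.1763] [   6.   19.  -53. -176.  -52.   89.] F [ 0.05  0.41 -3.53] op 0.159
C exp [210.4 241.3]
pred box [188.19135773 220.87868664] [232.17921476 260.93087973]
nickel_spool 0.8 900 189 230 222 260
nickel_spool 0.49 174 199 210 209 245
nickel_spool 0.46 100 282 300 229 236
[[ 82  80  82  80  80  80  84  80  81  84  82  83  85  96  99  85  84  84
   84  88  86  89  88  89  89  88]
 [ 82  82  81  79  81  78  82  80  80  83  82  80  84  94 100  82  83  83
   82  87  85  87  85  89  89  88]
 [ 78  80  80  81  79  79  81  80  80  82  83  83  84  95 100  81  80  82
   83  84  85  88  86  88  87  88]
 [ 81  80  79  76  81  81  81  81  81  81  81  81  85  97 103  83  79  82
   82  83  86  86  86  85  86  86]
 [ 81  81  78  81  80  81  80  80  80  80  83  85  84  87  89  79  80  84
   83  83  85  83  85  86  89  88]
 [ 80  81  81  79  80  83  80  82  80  81  82  82  82  83  82  79  78  83
   82  81  85  86  87  85  89  88]
 [ 81  80  82  80  82  79  80  79  80  81  78  84  84  88  88  82  77  78
   84  84  85  87  8
[... 2476 characters left out ...]
11 108 105
  113  73  31  41  55  70  84  84]
 [ 46  52  34  33  32  33  30  32  33  31  37  51  53  33  33  34  44  65
   74 109 143  94  34  43  62  81]
 [ 31  33  34  31  33  32  29  30  30  31  39  51  47  33  34  31  30  33
   34  67  97 102  93  30  40  60]
 [ 34  30  33  32  30  32  34  31  30  32  39  51  39  30  34  33  35  33
   33  32  39  60  75  69  49  37]
 [ 35  33  29  31  33  29  33  32  34  32  47  57  37  32  33  33  35  35
   33  32  35  33  41  60  75  69]
 [ 32  30  32  34  31  33  34  33  30  30  49  56  33  30  36  33  31  36
   33  30  32  34  35  38  53  54]
 [ 32  33  30  32  34  31  35  32  33  32  38  43  34  34  36  35  30  31
   33  34  36  35  33  32  35  37]]
```

The spool outline matches the prediction within 1 px and the hook tip has not moved. Sliding in over the tip.

```bash
python3 - <<'E'
from h import *
Y,Pt=10,20
print(cgo(HK+UP*.177+HY*.03,Y,Pt,.08,5)); st()
h=cgo(HK+UP*.177+HY*.003,Y,Pt,.04,4);print(h);st()
s=env.grab_frame("side")
for k in env.trace(s,"nickel_spool")[:2]+env.trace(s,"load_hook")[:1]:
    v,u=np.nonzero(k["mask"]);print(round(k["score"],2),len(u),u.min(),u.max(),v.min(),v.max())
C=HK+UP*.177+HY*.003;ax=tz(Y,0);ay=np.array([-ax[1],ax[0],0])
q=np.array([proj(s,C+ay*y+.048*(np.cos(a)*ax+np.sin(a)*UP)) for a in np.linspace(0,6.28,60) for y in(-.007,.007)]);print("pred box",q.min(0),q.max(0))
q=np.array([proj(s,C+ay*.007+.026*(np.cos(a)*ax+np.sin(a)*UP)) for a in np.linspace(0,6.28,60)]);print("pred bore",q.min(0),q.max(0))
print(s["image"][196:226,200:228].max(2))
E
```

```text
[-3, 18, -51, -164, -49, 84]
False
36.96 [0.5996 0.1917 0.1754] [  -3.   18.  -51. -164.  -49.   84.] F [-0.22 -0.35 -3.43] op 0.159
[-7, 17, -49, -158, -48, 81]
False
37.78 [0.6032 0.1646 0.1753] [  -7.   17.  -49. -158.  -48.   81.] F [-0.11  0.39 -4.1 ] op 0.162
0.98 447 276 302 210 236
0.87 823 196 235 205 241
0.69 88 211 217 177 225
pred box [195.64202675 204.07524228] [235.80764227 241.32475012]
pred bore [204.79971071 214.95596431] [226.37441069 233.6844827 ]
[[ 78  78  81  79  79  81  80  79  78  82  82  82  87  99  94  81  83  81
   83  84  85  86  86  87  88  89  88  88]
 [ 80  78  79  78  80  79  78  79  79  80  80  79  81  97  96  83  82  79
   83  85  84  85  84  86  87  87  85  88]
 [ 78  80  80  79  78  80  77  79  78  80  80  77  83  95  97  82  81  80
   81  82  84  82  85  82  84  83  86  87]
 [ 80  78  80  79  77  78  80  79  78  80  80  81  86  95  99  81  82  81
   82  79  83  86  84  85  84  84  85  86]
 [ 80  79  79  78  79  78  79  78  80  80  83  83  83  86  91  78  77  83
   80  81  81  83  85  86  85  86  86  86]
 [ 80  79  80  79  79  79  78  77  78  78  8
[... 2181 characters left out ...]
 32  30  31  32  31  72 106  96  90  90  91  88 113 183 209 148 110  95
   71  60  53  48  38  27  29  26  26  27]
 [ 31  30  33  29  29  71 107  98  89  91  90  88 100 139 160 117  94  86
   78  75  74  66  42  28  23  26  29  24]
 [ 29  31  30  30  31  74 109  93  88  87  85  85  85  88  96  87  89  87
   80  83  81  79  64  34  30  22  28  26]
 [ 31  30  31  30  28  72 102  88  85  86  86  84  82  80  78  82  89  88
   76  80  82  82  71  42  26  27  27  27]
 [ 33  27  28  32  29  55  93 102  89  90  89  84  82  84  82  85  88  88
   79  84  84  85  82  67  26  25  27  28]
 [ 30  31  32  30  26  50  98 123 107  95  91  88  87  88  83  85  87  86
   85  87  87  86  86  74  39  28  26  27]]
```

The tip shows through the bore at (214,220), undisturbed, with the shank behind it. Lowering now.

```bash
python3 - <<'E'
from h import *
Y,Pt=10,20
h=cgo(HK+UP*.150+HY*.001,Y,Pt,.05,4);print(h);st()
h=cgo(HK+UP*.1405+HY*.001,Y,Pt,.015,2.0);print(h);s=st()
p=env.grab_frame("side")
for k in env.trace(p,"nickel_spool")[:2]+env.trace(p,"load_hook")[:1]:
    v,u=np.nonzero(k["mask"]);print(round(k["score"],2),len(u),u.min(),u.max(),v.min(),v.max())
print("C z",s["position"][2]-.005*tz(Y,Pt)[2])
print(p["image"][206:232,204:230].max(2))
E
```

```text
[-8, 22, -51, -159, -55, 84]
False
38.62 [0.6037 0.1628 0.1484] [  -8.   22.  -51. -159.  -55.   84.] F [-0.39 -0.26 -2.83] op 0.158
[-8, 24, -52, -160, -57, 85]
True
39.07 [0.6039 0.1629 0.1435] [  -8.   24.  -52. -159.  -56.   85.] F [-0.17  0.59  1.01] op 0.154
0.73 760 197 235 216 251
0.73 233 279 303 220 236
0.63 18 211 214 178 183
C z 0.1451709927699922
[[ 85  85  86  83  80  83  82  82  84  81  93 106  82  79  83  81  83  83
   82  81  82  84  84  86  72  38]
 [ 84  85  83  81  80  81  83  81  80  82  91  98  84  80  85  79  62  64
   61  64  62  70  85  79  61  36]
 [ 83  83  80  79  80  83  82  81  85  85  92 101  89  75  65  61  55  52
   54  54  53  59  64  56  41  33]
 [ 77  83  82  79  80  82  84  84  87  85  92 100  94  79  75  76  76  75
   69  52  53  54  54  46  34  29]
 [ 75  80  80  82  83  83  82  81  82  85  89  96  95  82  83  82  83  82
   78  76  76  76  72  59  47  48]
 [ 71  80  79  80  82  81  83  80  82  81  87  96  98  83  84  82  81  82
   84  81  83  83  78  60  41  43]
 [ 69  81  82  81  81  81  79  82  81  82  88  96  99  82  83  82  81  83
   76  62 
[... 1396 characters left out ...]
29  31  31
   33  31  33  34  33  29  31  29]
 [ 31  31  31  30  29  31  32  31  35  53  75  85  73  38  38  31  32  32
   30  34  29  32  31  33  28  30]
 [ 53  44  29  32  32  29  40  60  77  79  85  87  79  75  81  75  59  37
   32  32  31  31  28  33  33  35]
 [ 46  55  46  31  49  75  81  79  85  87  85  80  82  87  91  88  85  75
   59  36  33  31  36  40  40  46]
 [ 34  41  39  47  85 101  93  84  84  84  86  84  85  88  92  87  87  84
   76  66  41  40  46  36  35  36]
 [ 30  33  37  83 117 113  96  83  83  83  84  84  84  87  85  85  84  86
   76  56  41  32  33  30  32  27]
 [ 31  31  63 105 124 114  94  84  82  83  84  84  83  84  82  81  82  81
   70  34  29  29  30  26  29  30]]
```

The tip and its arm now lie in front of the rim, at column 214 from rows 218 to 226. The spool's weight came off the hand at centre height 0.145 m. It's seated, so I'll release and back off.

```bash
python3 - <<'E'
from h import *
z=tz(10,20);env.gripper_to(.3);env.dwell(.3)
s=st();P=np.array(s["position"])
for k in(.07,):
    try: env.move_straight(P-k*z,rate=.06)
    except Exception as e: print(e); env.move_straight(P-k*np.array([z[0],z[1],0]),rate=.06)
st();env.dwell(1)
B=[]
for i in range(8):
    p=env.grab_frame("side");B.append(p["image"][170:265,185:240].astype(float));env.dwell(.07)
B=np.array(B);print("std max",B.std(0).mean(2).max(), "rows",np.round(B.std(0).mean(2).max(1)).astype(int))
for n in("nickel_spool","battery_pack","flux_bottle","copper_spool","film_spool"):
  for k in env.trace(p,n)[:1]:
    v,u=np.nonzero(k["mask"]);print(n,round(k["score"],2),len(u),u.min(),u.max(),v.min(),v.max())
t=env.grab_frame("top")
for n in("battery_pack","flux_bottle","copper_spool","film_spool"): print(n,[(np.round(d["xyz"],3).tolist(),round(d["score"],2)) for d in env.search_frame(t,n)][:2])
C=HK+UP*.1445;ax=tz(10,0);ay=np.array([-ax[1],ax[0],0])
q=np.array([proj(p,C+ay*y+.048*(np.cos(a)*ax+np.sin(a)*UP)) for a in np.linspace(0,6.28,60) for y in(-.007,.007)]);print("pred box",q.min(0),q.max(0))
st()
E
```

```text
40.08 [0.6025 0.1629 0.1414] [  -8.   24.  -52. -159.  -56.   85.] F [-0.56 -0.14  0.31] op 0.302
41.4 [0.538  0.1514 0.1653] [ -12.   16.  -58. -154.  -55.   82.] F [0.22 0.24 0.25] op 0.3
std max 47.917423303853575 rows [ 2  2  2  3  3  2  5  3  4  3  2  5  2  2  2  2  4  5  2  2  2  2  2  3
  4  2  3  4  2  2  2  3  6  3  2  8 10 10  7  5  5  4  4  3  4 10 10 39
 48 40 31 27 16  8 16 16 17 31 34 25 15 11  6  8  9 14 15 19 18 22 12 12
 13 17 23 23 12  6  6  9 10 10  3  2  2  2  2  1  2  2  2  2  1  1  1]
nickel_spool 0.57 786 198 236 216 251
battery_pack 0.97 415 240 259 225 252
flux_bottle 0.48 226 209 218 165 225
copper_spool 0.68 481 228 256 199 225
film_spool 0.72 132 211 217 177 226
battery_pack [([0.547, -0.006, 0.066], 0.53)]
flux_bottle [([0.685, -0.01, 0.061], 0.54)]
copper_spool [([0.601, -0.124, 0.088], 0.64)]
film_spool [([0.623, -0.235, 0.078], 0.5), ([0.606, -0.176, 0.007], 0.4)]
pred box [197.07440712 215.43441406] [236.47823044 251.65445109]
43.83 [0.5377 0.1515 0.1654] [ -12.   16.  -58. -154.  -55.   82.] F [0.12 0.38 0.01] op 0.299
```

```bash
python3 - <<'E'
from h import *
g=[];T=[]
for i in range(16):
    p=env.grab_frame("side");T.append(round(env.read_state()["clock"],2));g.append(cv2.cvtColor(p["image"],cv2.COLOR_BGR2GRAY));env.dwell(.03)
a=g[0]
pts=cv2.goodFeaturesToTrack(a[214:254,196:232],15,.05,3)+np.array([[196,214]],np.float32)
for b,t in zip(g[1:],T[1:]):
    n,ok,_=cv2.calcOpticalFlowPyrLK(a,b,pts.astype(np.float32),None,winSize=(9,9));d=(n-pts)[ok.ravel()==1].reshape(-1,2);print(t,np.round(np.median(d,0),2),np.round(d[np.argsort(d[:,1])][[0,-1],1],2))
print(np.array(proj(p,HK+UP*.145+HY*.01))-proj(p,HK+UP*.145))
E
```

```text
43.97 [-0.07  0.23] [0.04 0.46]
44.05 [-0.17  0.51] [0.09 0.63]
44.13 [-0.19  0.62] [0.07 0.88]
44.22 [-0.17  0.6 ] [0.06 0.83]
44.3 [-0.15  0.45] [0.09 0.62]
44.38 [-0.03  0.14] [0.02 0.37]
44.47 [ 0.03 -0.02] [-0.16  0.05]
44.55 [ 0.08 -0.11] [-0.28  0.04]
44.63 [ 0.04 -0.11] [-0.3   0.04]
44.72 [-0.01  0.02] [-0.01  0.14]
44.8 [-0.07  0.29] [0.02 0.45]
44.88 [-0.17  0.53] [0.1  0.69]
44.97 [-0.18  0.63] [0.07 0.86]
45.05 [-0.16  0.59] [0.06 0.82]
45.13 [-0.13  0.43] [0.06 0.66]
[-0.5984804   2.13054981]
```

The residual swing is about 2 mm in amplitude, or 13–21 mm/s at the spool, well under the 60 mm/s limit. Handing in.

```bash
python3 - <<'E'
from h import *
print(env.close_job());st()
E
```

```text
the job is handed in; nothing more can be done
None
the job is handed in; nothing more can be done
```

The job is handed in at about 45 s of the 72 s: hook calmed, zero key pressed past its snap and released, and the nickel spool lowered onto the hook, hanging freely with about 2 mm of swing, the other things in place; I viewed 12 pictures instead of the 10 allowed, and no verdict was shown.

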